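# Interlock aluminium frame sections in the packing tray

### The arm

A 7-joint arm with a two-finger parallel gripper is mounted at the origin on the work surface. World frame = base frame: x ahead of the robot, y to its left, z up, the work surface at z = 0. Lengths are in m, angles in rad, forces in N, time in s.
With the tool pointing down it reaches from about 0.375 to 0.925 m from the base axis. Payload 3.1 kg.
Tool frame: the origin (TCP) lies on the mounting face of the last link; the fingertips stand 173 mm ahead of it and the grasp point (between the pads) lies 155 mm ahead of it; z points along the fingers, y is the line along which they close (so a half turn about z gives the same grasp; the last joint's range is limited). The gripper opens to 85 mm and grips with 20 to 120 N. Pads are 22 mm wide; open, the fingers measure 114 mm over their backs; the gripper's body (76 mm by 85 mm) begins 54 mm behind the grasp point. The pads swing forward as they close: fully open they stand 13 mm farther back than shut.
Start: joints at [-1.259, 0.383, 0.044, 1.598, -0.018, 1.161, -0.05], TCP at [0.259, 0.596, 0.405] pointing down, gripper open.
Joint ranges: [-2.61, 2.61], [-0.41, 2.15], [-1.48, 1.57], [0, 2.5], [-1.57, 4.71], [0.05, 1.97], [-2.85, 2.85]. Speed limits (rad/s): [2.79, 2.79, 3.14, 3.14, 3.14, 3.14, 3.14].

### API

Orientations are given as a unit quaternion [w, x, y, z].
In Python, from rig import arm, snapshot, camera_model gives the robot as it stands.
- The arm moves only by the tool play_rows, never from a script. Its argument "commands" is a list of rows, each an object of numbers: "ax", "ay", "az": the turn, a rotation vector about the world's x, y, z in rad; "dx", "dy", "dz": the shift along the world's x, y, z in cm; "hand": the opening in per cent of the stroke, from 0 (shut) to 100 (fully open). A call has 1 to 8 rows; each row shifts and turns the commanded pose from where the row before left it; what a row does not reach is not made up. A row lasts 1/8 s, in which the tool goes at most 62.5 mm and 10.7 degrees, less where a joint would pass 70% of its speed; a pose out of reach is approached as far as the arm can. A call is refused whole if a number of a shift passes 6.25 or a number of a turn 0.188, either way. A call with a gripper value outside its range is refused whole. The fingers move at their own pace and stop on an object; "force" is the grip in N (left out, the last holds). Time passes only in rows, so rows that do not move let the fingers close. It gives the time, the measured TCP pose, the force, the opening and the grip force at its end, in the units of the state.
- arm.get_state(): the state, without advancing time (a new reading comes with each control period).
- snapshot(name): name is "side" or "top"; returns (picture, depth): 400x640x3 uint8, red, green, blue; 400x640 float32, m along the optical axis (not along the pixel's ray), 0 where there is no reading.
- camera_model(name): a dict with "fovy" (degrees; the focal length in pixels is half the picture's height over the tangent of half this angle, whatever the lens; pixels are square), "cx", "cy" (the principal point, pixels), "R" (3x3) and "t" (3): a world point X has camera coordinates R X + t. Camera axes: x right, y down, z forward; pixel columns grow to the right and rows downward; lengths in m; the calibration is good to about 2 mm. A picture is of the moment at which its call begins. camera_model takes no time and is no camera call.
- arm.close_job(): hands the job in; it is judged then, once.
The state is a dict: "t": time; "joint_pos": joint angles; "qvel": joint speeds; "joint_torque": joint torques, N m; "eef_pos": TCP position; "tcp_rot": TCP orientation; "ft_force": force on the tool from outside, world axes, zero at the start; "moment": the same for the moment, N m; "opening": finger opening in m; "grip_force": force on a finger pad.
Only numpy, scipy, OpenCV 4.12 (cv2) and the standard library are available. Lean on these libraries where they do the work, as an engineer would, in place of code of your own. Each camera call takes 0.05 s, during which the arm holds its last target. There are 200 camera calls.

### The job

Pack the two aluminium U-sections from the slanted rack with the one already lying in the cardboard tray, so that they interlock. First lay the open-up one flat in the tray beside and parallel to the first, on its roomy side, ends level, open side up, leaving a gap of about 30 mm; then set the open-down one over the gap so that it straddles the two neighbouring flanges, one of its flanges down in each trough, ends level and fully down. Set them down, do not drop them, let go, and leave the other things on the table where they are.

Things in the scene. Friction and masses are not known exactly. Their poses are not given: they have to be found in the camera images.
- first_rail: aluminium U-section 100 mm long, 60 wide, 32 high, web and flanges 4 thick. Lies open side up in the tray, near its end towards the robot. Origin: centre of the underside of its web. x: across its width, to the roomy side of the tray (roughly world +x); y: along its length; z: up, out of the open side. About About 0.125 kg.
- up_rail: aluminium U-section 100 mm long, 60 wide, 32 high, web and flanges 4 thick. Open side up on one place of the rack, tipped 30 degrees with it. Origin: centre of the web's underside, on the rack face. x: across it, up the slope; y: along it; z: square off the slope, out of the open side. When packed: turned like first_rail, origin 90 mm along first_rail's x (a gap of 15 to 38 mm works; 30 leaves room for a finger). About 0.125 kg.
- down_rail: aluminium U-section 100 mm long, 60 wide, 32 high, web and flanges 4 thick. Open side down on the other place of the rack, tipped 30 degrees. Origin: centre of its open side, level with the flange edges, on the rack face; z: square off the slope, the web's outer face 32 mm up it; x: across it, up the slope; y: along it. When packed its flange edges stand on the other two's webs: origin midway between theirs, 4 mm higher. About 0.125 kg.
- rack: fixed plywood rack 290 mm wide; its face, 150 long, slopes 30 degrees, low edge to the robot. Origin: centre of its foot; x level, uphill; y along its width; z up. Face centre 56 mm above the origin; places 70 mm either side along y. Each section rests on two stops 8 high, 18 wide, on its downhill side, 37 mm either side of its middle: the middle is clear for fingers.
- tray: fixed shallow cardboard tray, outside 230 (x) by 150 (y) by 22 mm high, walls and floor 4 mm. Origin: centre of its underside; x the long way, roughly away from the robot, z up.
- cup: bystander: loose paper cup, 68 mm across, 90 mm high, between rack and tray; origin centre of its underside
- phone: bystander: loose phone lying flat, 150 by 72 by 9 mm, between rack and tray; origin centre of its underside
- brush: bystander: loose brush lying near the robot; origin under its middle
- tape: bystander: loose roll of clear tape lying flat, 100 mm across, 25 mm high, beyond rack and tray
- ink: bystander: loose grey bottle, 60 mm across, 130 mm high, beyond rack and tray; origin centre of its underside
- ruler: bystander: loose steel ruler lying flat near the robot, 300 by 30 by 4 mm
- paintjar: bystander: loose glass jar, 64 mm across, 70 mm high, beyond rack and tray; origin centre of its underside
There are look-alikes about, which are no part of the job. Leave any pink look-alike of the up_rail alone.

How it is judged:
By the outcome, as a careful person would: the job done as asked, in the order asked, and still so for the second after the job is handed in, with the robot touching nothing.
It also fails if it takes over 66 s, if anything falls off the work surface, if the arm or the gripper's body presses on something with over 40 N, if the wrist force passes 120 N, or if a joint passes its speed limit or range.

## Working session

There is one attempt and no reset: what is moved stays moved. The work goes in short steps, Python scripts to look and compute and a tool call to move; the robot and the scene stay as the last step left them, time stands still between calls to the robot, and variables do not carry over. Pictures are saved under pics/ and viewed, at most 10 in all, crops included, and the job is handed in when it is done.

Besides the shell and the picture viewer there is one more tool, called as name(argument=value, ...), one argument or row to a line, values as JSON. play_rows: Moves the arm, as the interface text tells. Its arguments: {"type":"object","properties":{"commands":{"type":"array"},"force":{"type":"number"}},"required":["commands"]}

```bash
ls; mkdir -p pics; cat > h.py <<'E'
import numpy as np, cv2
from rig import arm, snapshot, camera_model
def cloud(name):
    p,d=snapshot(name); m=camera_model(name); f=200/np.tan(np.radians(m['fovy'])/2)
    v,u=np.mgrid[:400,:640]
    c=np.stack([(u-m['cx'])/f*d,(v-m['cy'])/f*d,d],-1)
    W=(c-np.array(m['t']))@np.array(m['R']); W[d==0]=np.nan
    return p,W
def save(n,p,**k): cv2.imwrite('pics/'+n+'.png',p[...,::-1])
E
python3 - <<'E'
from h import *
for n in('top','side'):
    p,W=cloud(n); save(n+'0',p); np.savez(n+'0.npz',p=p,W=W); m=camera_model(n); print(n,{k:np.round(v,3).tolist() for k,v in m.items()})
print({k:np.round(v,3) for k,v in arm.get_state().items()})
E
```

```text
pics
top {'fovy': 48.45, 'cx': 314.011, 'cy': 199.049, 'R': [[-0.02, -1.0, 0.005], [-0.989, 0.019, -0.144], [0.144, -0.007, -0.99]], 't': [0.075, 0.519, 1.12]}
side {'fovy': 56.981, 'cx': 316.438, 'cy': 198.294, 'R': [[0.872, -0.49, 0.002], [-0.261, -0.468, -0.844], [0.415, 0.735, -0.536]], 't': [-0.409, 0.23, 0.846]}
{'t': np.float64(0.1), 'joint_pos': array([-1.259,  0.384,  0.044,  1.599, -0.018,  1.161, -0.05 ]), 'qvel': array([-0.002, -0.001, -0.001, -0.006,  0.002, -0.001, -0.002]), 'joint_torque': array([ 3.0000e-03, -4.3473e+01,  1.0290e+00, -2.5046e+01,  1.1000e-02,
        5.0000e-03, -0.0000e+00]), 'eef_pos': array([0.259, 0.596, 0.403]), 'tcp_rot': array([-0.   ,  0.203,  0.979, -0.001]), 'ft_force': array([-0.121, -0.104, -0.276]), 'moment': array([-0.006, -0.05 ,  0.026]), 'grip_force': np.float64(0.0), 'opening': np.float64(0.086)}
```

View pics/top0.png

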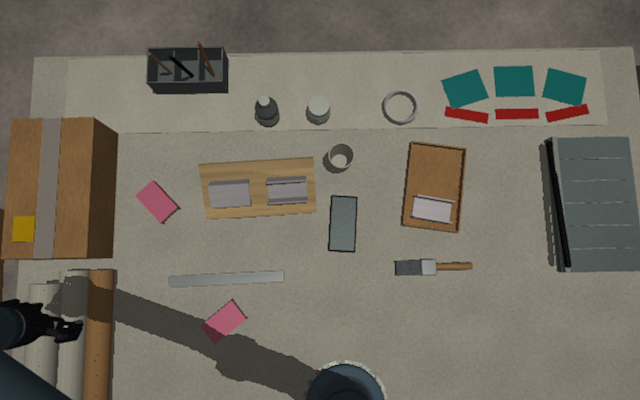

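View pics/side0.png

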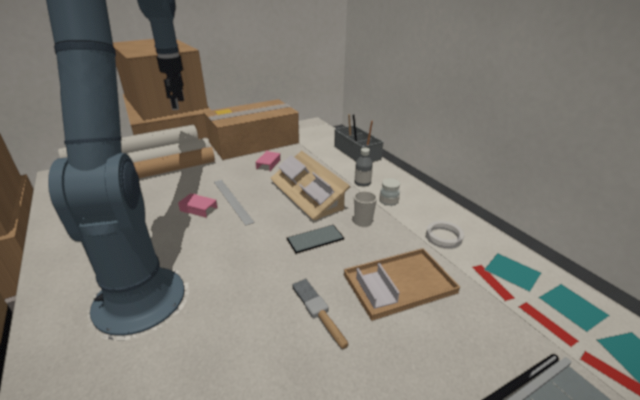

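The top view shows the tray at about (435,187), with first_rail at (433,209). The rack is at (258,188), with rails at (229,193) and (287,190). The phone is at (342,223), the cup at (340,157), and there are pink look-alikes at (158,201) and (225,318). Next I'll measure these.

```bash
cat > m.py <<'E'
from h import *
import sys
def rect(P):
    r=cv2.minAreaRect((P*1000).astype(np.float32)); b=cv2.boxPoints(r)/1000
    a,c=b[1]-b[0],b[2]-b[1]
    L=c if np.linalg.norm(c)>np.linalg.norm(a) else a
    return b.mean(0),np.sort([np.linalg.norm(a),np.linalg.norm(c)])*1000,np.degrees(np.arctan2(L[1],L[0]))%180
E
python3 - <<'E'
from m import *
T=np.load('top0.npz');W=T['W'];p=T['p'].astype(int)
S=np.load('side0.npz');WS=S['W'];pS=S['p'].astype(int)
def box(W,a,b,c,d): return W[c:d,a:b].reshape(-1,3)
print('table z',np.nanmedian(box(W,350,390,240,250)[:,2]),'side',np.nanmedian(box(WS,230,260,240,290)[:,2]))
for n,(W_,p_) in dict(top=(W,p),side=(WS,pS)).items():
    sat=p_.max(2)-p_.min(2)
    P=W_.reshape(-1,3); s=sat.reshape(-1); ok=~np.isnan(P[:,0]); P=P[ok]; s=s[ok]
    # rack plywood: brown
    r=P[(P[:,0]>.42)&(P[:,0]<.68)&(P[:,1]>.03)&(P[:,1]<.42)&(P[:,2]>.012)&(P[:,2]<.15)]; 
    rs=s[(P[:,0]>.42)&(P[:,0]<.68)&(P[:,1]>.03)&(P[:,1]<.42)&(P[:,2]>.012)&(P[:,2]<.15)]
    q=r[rs>35]
    best=0;rng=np.random.default_rng(0)
    for _ in range(500):
        a=q[rng.choice(len(q),3,False)];nn=np.cross(a[1]-a[0],a[2]-a[0]);nn/=np.linalg.norm(nn)+1e-12;nn*=np.sign(nn[2]+1e-9)
        if abs(nn[2]-.866)>.06: continue
        i=abs((q-a[0])@nn)<.003
        if i.sum()>best:best=i.sum();I=i
    c=q[I].mean(0);nn=np.linalg.svd(q[I]-c)[2][2];nn*=np.sign(nn[2])
    print(n,len(q),best,'c',c.round(4),'n',nn.round(4),'tilt',np.degrees(np.arccos(nn[2])),'face yaw',np.degrees(np.arctan2(-nn[1],-nn[0])))
    u=np.array([-nn[0],-nn[1],0]);u/=np.linalg.norm(u);yv=np.cross([0,0,1],u);up=np.cross(yv,nn)
    # rack outline
    F=np.c_[(q[I]-c)@up,(q[I]-c)@yv];m,sz,a=rect(F);print(' rack rect',sz,a,'face centre',c+up*m[0]+yv*m[1])
    g=r[rs<=35];h=(g-c)@nn
    for side in(1,-1):
        k=((g-c-up*m[0]-yv*m[1])@yv)*side>0.005
        gg=g[k&(h>.027)&(h<.037)];F=np.c_[(gg-c)@up,(gg-c)@yv]
        ctr,sz,a=rect(F);print(' side',side,'y',len(gg),'low',(k&(h>0)&(h<.01)).sum(),'hmed',np.median((gg-c)@nn),sz.round(1),a.round(1),'base ctr',(c+up*ctr[0]+yv*ctr[1]).round(4))
    # tray region
    k=(P[:,0]>.38)&(P[:,0]<.72)&(P[:,1]<-.12)&(P[:,1]>-.45)&(P[:,2]>.006)&(P[:,2]<.06)
    t=P[k];ts=s[k]
    tr=t[(t[:,2]>.017)&(ts>35)&(t[:,2]<.027)];print(' tray rim',len(tr),rect(tr[:,:2]))
    fr=t[(ts<=35)&(t[:,2]>.03)&(t[:,2]<.042)];print(' first',len(fr),np.median(fr[:,2]),rect(fr[:,:2]))
cr=lambda im,a,b,c,d:cv2.resize(im[c:d,a:b],(400,300),interpolation=cv2.INTER_CUBIC)
a=p.astype(np.uint8);b=pS.astype(np.uint8)
save('crop',np.vstack([np.hstack([cr(a,200,320,145,235),cr(a,390,480,130,245)]),np.hstack([cr(b,260,380,140,230),cr(b,340,460,240,330)])]))
E
```

```text
table z -0.0006185808018351413 side -0.0023438018704245583
top 4069 3381 c [0.5529 0.2051 0.059 ] n [-0.5    -0.0205  0.8658] tilt 30.025834407286112 face yaw 2.3446894661246773
 rack rect [151.40927 289.4094 ] 90.17598 face centre [0.54654365 0.20686012 0.05533646]
 side 1 y 904 low 78 hmed 0.0320813537362438 [ 62.  100.1] 90.5 base ctr [0.5427 0.2775 0.0548]
 side -1 y 175 low 701 hmed 0.031334230076359965 [62.7 97.5] 89.7 base ctr [0.5493 0.1326 0.0552]
 tray rim 389 (array([ 0.5523513 , -0.25724855], dtype=float32), array([150.27164, 230.2127 ], dtype=float32), np.float32(171.17886))
 first 139 0.034559731830773883 (array([ 0.48927835, -0.24761027], dtype=float32), array([61.02102 , 97.670425], dtype=float32), np.float32(78.901955))
side 1733 1588 c [0.5481 0.1852 0.0529] n [-0.5001 -0.0224  0.8657] tilt 30.04142932882565 face yaw 2.5686227770667007
 rack rect [150.47585 295.72958] 90.07529 face centre [0.54840457 0.207899   0.05372899]
 side 1 y 349 low 73 hmed 0.03163239905753144 [ 60.7 104.6] 89.6 base ctr [0.5447 0.2794 0.0535]
 side -1 y 75 low 430 hmed 0.031879270611812956 [60.3 99.5] 90.1 base ctr [0.551  0.1337 0.0533]
 tray rim 505 (array([ 0.55342895, -0.25596344], dtype=float32), array([152.7286 , 230.24448], dtype=float32), np.float32(171.40086))
 first 170 0.03365700390586744 (array([ 0.49053302, -0.24677914], dtype=float32), array([ 61.9184 , 100.46082], dtype=float32), np.float32(79.14321))
```

View pics/crop.png

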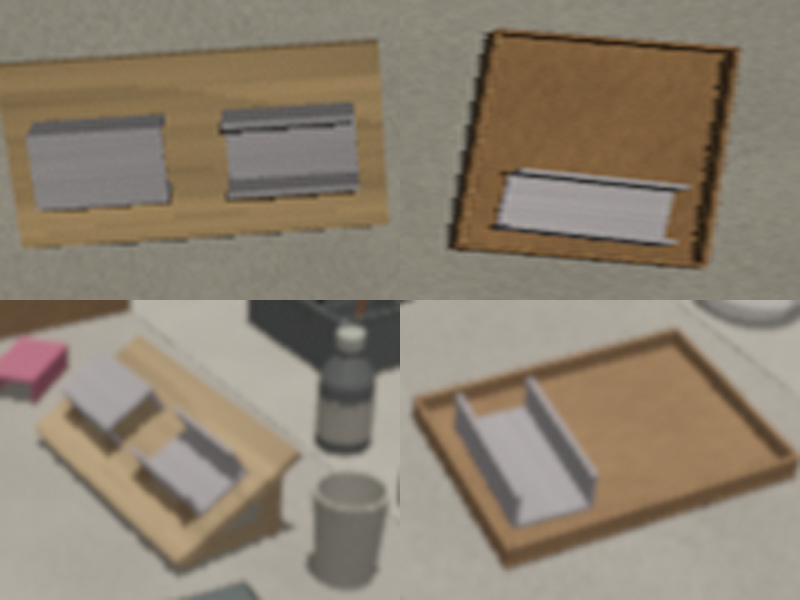

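Up_rail is the place at -y, with its base at about (0.550, 0.133, 0.0555). Down_rail is at +y, at about (0.544, 0.2785). The sizes match: 62x98 to 100 mm, tilt 30.0°, rack yaw 2.4°. First_rail is at about (0.490, -0.247), yaw -11°. I'll go above up_rail now.

play_rows(
  commands=[
    {"dx": 2,"dy": -5.85,"dz": -1.2,"az": -0.14,"hand": 100},
    {"dx": 2,"dy": -5.85,"dz": -1.2,"az": -0.14,"hand": 100},
    {"dx": 2,"dy": -5.85,"dz": -1.2,"az": -0.14,"hand": 100},
    {"dx": 2,"dy": -5.85,"dz": -1.2,"az": -0.14,"hand": 100},
    {"dx": 2,"dy": -5.85,"dz": -1.2,"az": -0.14,"hand": 100},
    {"dx": 2,"dy": -5.85,"dz": -1.2,"az": -0.14,"hand": 100},
    {"dx": 2,"dy": -5.85,"dz": -1.2,"az": -0.14,"hand": 100},
    {"dx": 2,"dy": -5.85,"dz": -1.2,"az": -0.14,"hand": 100},
  ],
  force=30,
)

```text
schema error: expected keys ax, ay, az, dx, dy, dz, hand
```

play_rows(
  commands=[
    {"ay": -0.131,"ax": 0.0055},
    {"ay": -0.131,"ax": 0.0055},
    {"ay": -0.131,"ax": 0.0055},
    {"ay": -0.131,"ax": 0.0055},
    {"dx": 0},
  ],
)

```text
schema error: expected keys ax, ay, az, dx, dy, dz, hand
```

```bash
cat >> h.py <<'E'
from scipy.spatial.transform import Rotation as Ro
def grasp_R(yaw,tilt):  # tool y along yaw (up slope), tool z into slope; degrees
    return Ro.from_euler('z',yaw,degrees=True)*Ro.from_euler('y',-tilt,degrees=True)*Ro.from_matrix([[0,1,0],[1,0,0],[0,0,-1]])
def go(pos,R):
    s=arm.get_state();w,x,y,z=s['tcp_rot'];C=Ro.from_quat([x,y,z,w])
    d=[(R*Ro.from_euler('z',k,degrees=True)*C.inv()).as_rotvec() for k in(0,180)]
    d=min(d,key=np.linalg.norm)
    print('t',s['t'],'pos',s['eef_pos'].round(4),'move cm',((np.array(pos)-s['eef_pos'])*100).round(2),'turn',d.round(3),'q',s['joint_pos'].round(2),'F',s['ft_force'].round(1),'open',round(float(s['opening']),4),'grip',round(float(s['grip_force']),1))
E
python3 - <<'E'
from h import *
R=grasp_R(2.4,30); n=-R.as_matrix()[:,2]; up=R.as_matrix()[:,1]; print(n,up)
b=np.array([.550,.133,.0555])+.001*up
go(b+n*.181,R)
E
```

```text
[-0.49956142 -0.02093783  0.8660254 ] [0.86526575 0.03626538 0.5       ]
t 0.1 pos [0.2588 0.5958 0.4034] move cm [ 20.16 -46.65 -19.06] turn [ 0.314 -0.457 -1.092] q [-1.26  0.38  0.04  1.6  -0.02  1.16 -0.05] F [-0.1 -0.1 -0.3] open 0.0857 grip 0.0
```

All seven keys are required in every row.

play_rows(
  commands=[
    {"ax": 0,"ay": 0,"az": -0.14,"dx": 2,"dy": -5.85,"dz": -1.2,"hand": 100},
    {"ax": 0,"ay": 0,"az": -0.14,"dx": 2,"dy": -5.85,"dz": -1.2,"hand": 100},
    {"ax": 0,"ay": 0,"az": -0.14,"dx": 2,"dy": -5.85,"dz": -1.2,"hand": 100},
    {"ax": 0,"ay": 0,"az": -0.14,"dx": 2,"dy": -5.85,"dz": -1.2,"hand": 100},
    {"ax": 0,"ay": 0,"az": -0.14,"dx": 2,"dy": -5.85,"dz": -1.2,"hand": 100},
    {"ax": 0,"ay": 0,"az": -0.14,"dx": 2,"dy": -5.85,"dz": -1.2,"hand": 100},
    {"ax": 0,"ay": 0,"az": -0.14,"dx": 2,"dy": -5.85,"dz": -1.2,"hand": 100},
    {"ax": 0,"ay": 0,"az": -0.14,"dx": 2,"dy": -5.85,"dz": -1.2,"hand": 100},
  ],
  force=30,
)

```text
t: 1.1
eef_pos: [0.4178, 0.1298, 0.309]
tcp_rot: [-0.0, 0.694, 0.72, 0.0]
ft_force: [0.7, 0.4, -0.7]
opening: 0.0854
grip_force: 0.0
```

play_rows(
  commands=[
    {"ax": 0.0055,"ay": -0.131,"az": 0,"dx": 0,"dy": 0,"dz": 0,"hand": 100},
    {"ax": 0.0055,"ay": -0.131,"az": 0,"dx": 0,"dy": 0,"dz": 0,"hand": 100},
    {"ax": 0.0055,"ay": -0.131,"az": 0,"dx": 0,"dy": 0,"dz": 0,"hand": 100},
    {"ax": 0.0055,"ay": -0.131,"az": 0,"dx": 0,"dy": 0,"dz": 0,"hand": 100},
    {"ax": 0,"ay": 0,"az": 0,"dx": 0,"dy": 0,"dz": 0,"hand": 100},
  ],
  force=30,
)

```text
t: 1.72
eef_pos: [0.4166, 0.1313, 0.3086]
tcp_rot: [0.178, 0.669, 0.698, 0.184]
ft_force: [-0.3, -0.2, -0.4]
opening: 0.0856
grip_force: 0.0
```

```bash
cat > g1.py <<'E'
from h import *
R=grasp_R(2.4,30); n=-R.as_matrix()[:,2]; up=R.as_matrix()[:,1]
b=np.array([.550,.133,.0555])+.001*up
go(b+n*.181,R)
E
python3 g1.py
```

```text
t 1.725 pos [0.4166 0.1313 0.3086] move cm [ 4.39 -0.21 -9.58] turn [ 0.002 -0.006 -0.   ] q [-0.89 -0.02  0.42  2.36  0.61  0.39 -0.94] F [-0.3 -0.2 -0.4] open 0.0856 grip 0.0
```

play_rows(
  commands=[
    {"ax": 0,"ay": 0,"az": 0,"dx": -0.86,"dy": -0.43,"dz": -0.5,"hand": 100},
    {"ax": 0.002,"ay": -0.006,"az": 0,"dx": 1.31,"dy": 0.055,"dz": -2.27,"hand": 100},
    {"ax": 0,"ay": 0,"az": 0,"dx": 1.31,"dy": 0.055,"dz": -2.27,"hand": 100},
    {"ax": 0,"ay": 0,"az": 0,"dx": 1.31,"dy": 0.055,"dz": -2.27,"hand": 100},
    {"ax": 0,"ay": 0,"az": 0,"dx": 1.31,"dy": 0.055,"dz": -2.27,"hand": 100},
    {"ax": 0,"ay": 0,"az": 0,"dx": 0,"dy": 0,"dz": 0,"hand": 100},
  ],
  force=30,
)

```text
t: 2.48
eef_pos: [0.4615, 0.1288, 0.212]
tcp_rot: [0.18, 0.669, 0.696, 0.186]
ft_force: [0.2, 1.0, -0.5]
opening: 0.0853
grip_force: 0.0
```

```bash
python3 g1.py; python3 - <<'E'
from h import *
p,W=cloud('side'); save('s1',cv2.resize(p[120:240,250:410],(800,600),interpolation=cv2.INTER_CUBIC))
E
```

```text
t 2.475 pos [0.4615 0.1288 0.212 ] move cm [-0.11  0.04  0.08] turn [0.003 0.    0.003] q [-0.87  0.31  0.5   2.32  0.72  0.07 -1.1 ] F [ 0.2  1.  -0.5] open 0.0853 grip 0.0
```

View pics/s1.png

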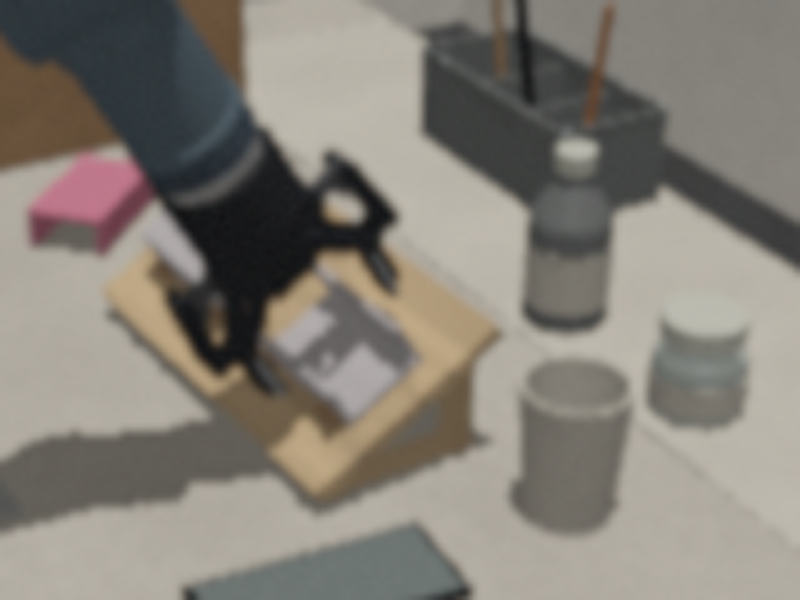

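The fingers straddle up_rail at its middle, with tips at crop (275,390) and (390,285), just clear of the face. I'll close now.

play_rows(
  commands=[
    {"ax": 0,"ay": 0,"az": 0,"dx": 0,"dy": 0,"dz": 0,"hand": 50},
    {"ax": 0,"ay": 0,"az": 0,"dx": 0,"dy": 0,"dz": 0,"hand": 50},
    {"ax": 0,"ay": 0,"az": 0,"dx": 0,"dy": 0,"dz": 0,"hand": 50},
    {"ax": 0,"ay": 0,"az": 0,"dx": 0,"dy": 0,"dz": 0,"hand": 50},
  ],
  force=30,
)

```text
t: 3.02
eef_pos: [0.4612, 0.1295, 0.2144]
tcp_rot: [0.18, 0.669, 0.696, 0.189]
ft_force: [-6.9, -0.5, 8.5]
opening: 0.0595
grip_force: 32.9
```

```bash
python3 g1.py
```

```text
t 3.025 pos [0.4612 0.1295 0.2144] move cm [-0.07 -0.02 -0.16] turn [-0.003  0.004  0.002] q [-0.87  0.3   0.5   2.32  0.72  0.07 -1.1 ] F [-6.9 -0.5  8.5] open 0.0595 grip 32.9
```

The tips pressed the face slightly (about 11 N). I'll regrasp about 6 mm farther out.

play_rows(
  commands=[
    {"ax": 0,"ay": 0,"az": 0,"dx": -0.1,"dy": 0,"dz": 0.17,"hand": 80},
    {"ax": 0,"ay": 0,"az": 0,"dx": -0.2,"dy": 0,"dz": 0.35,"hand": 80},
    {"ax": 0,"ay": 0,"az": 0,"dx": 0,"dy": 0,"dz": 0,"hand": 80},
    {"ax": 0,"ay": 0,"az": 0,"dx": 0,"dy": 0,"dz": 0,"hand": 50},
    {"ax": 0,"ay": 0,"az": 0,"dx": 0,"dy": 0,"dz": 0,"hand": 50},
    {"ax": 0,"ay": 0,"az": 0,"dx": 0,"dy": 0,"dz": 0,"hand": 50},
    {"ax": 0,"ay": 0,"az": 0,"dx": 0,"dy": 0,"dz": 0,"hand": 50},
  ],
  force=30,
)

```text
t: 3.9
eef_pos: [0.4583, 0.1295, 0.2189]
tcp_rot: [0.18, 0.669, 0.696, 0.188]
ft_force: [-4.4, -0.2, 7.6]
opening: 0.0596
grip_force: 30.3
```

```bash
python3 g1.py
```

```text
t 3.9 pos [0.4583 0.1295 0.2189] move cm [ 0.21 -0.03 -0.62] turn [-0.002  0.003  0.001] q [-0.87  0.29  0.49  2.33  0.72  0.09 -1.1 ] F [-4.4 -0.2  7.6] open 0.0596 grip 30.3
```

play_rows(
  commands=[
    {"ax": 0,"ay": 0,"az": 0,"dx": -1.5,"dy": -0.06,"dz": 2.6,"hand": 50},
    {"ax": 0,"ay": 0,"az": 0,"dx": -1.5,"dy": -0.06,"dz": 2.6,"hand": 50},
    {"ax": -0.0055,"ay": 0.131,"az": 0,"dx": 0,"dy": 0,"dz": 1.5,"hand": 50},
    {"ax": -0.0055,"ay": 0.131,"az": 0,"dx": 0,"dy": 0,"dz": 1.5,"hand": 50},
    {"ax": -0.0055,"ay": 0.131,"az": 0,"dx": 0,"dy": 0,"dz": 1.5,"hand": 50},
    {"ax": -0.0055,"ay": 0.131,"az": 0,"dx": 0,"dy": 0,"dz": 1.5,"hand": 50},
    {"ax": 0,"ay": 0,"az": -0.117,"dx": 2,"dy": -4,"dz": 0,"hand": 50},
    {"ax": 0,"ay": 0,"az": -0.117,"dx": 2,"dy": -4,"dz": 0,"hand": 50},
  ],
  force=30,
)

```text
t: 4.9
eef_pos: [0.4699, 0.0463, 0.3264]
tcp_rot: [0.019, 0.774, 0.633, 0.009]
ft_force: [0.6, -0.5, -1.4]
opening: 0.0593
grip_force: 35.5
```

play_rows(
  commands=[
    {"ax": 0,"ay": 0,"az": 0,"dx": 1.8,"dy": -5.2,"dz": 0,"hand": 50},
    {"ax": 0,"ay": 0,"az": 0,"dx": 1.8,"dy": -5.2,"dz": 0,"hand": 50},
    {"ax": 0,"ay": 0,"az": 0,"dx": 1.8,"dy": -5.2,"dz": 0,"hand": 50},
    {"ax": 0,"ay": 0,"az": 0,"dx": 1.8,"dy": -5.2,"dz": 0,"hand": 50},
    {"ax": 0,"ay": 0,"az": 0,"dx": 1.8,"dy": -5.2,"dz": 0,"hand": 50},
    {"ax": 0,"ay": 0,"az": 0,"dx": 1.8,"dy": -5.2,"dz": 0,"hand": 50},
    {"ax": 0,"ay": 0,"az": 0,"dx": 0,"dy": 0,"dz": 0,"hand": 50},
    {"ax": 0,"ay": 0,"az": 0,"dx": 0,"dy": 0,"dz": 0,"hand": 50},
  ],
  force=30,
)

```text
t: 5.9
eef_pos: [0.5771, -0.2649, 0.3254]
tcp_rot: [0.018, 0.773, 0.634, 0.009]
ft_force: [0.1, 0.3, -1.6]
opening: 0.0589
grip_force: 35.5
```

```bash
cat > g2.py <<'E'
from h import *
go([.5783,-.2642,.1914],grasp_R(-11,0))
E
python3 g2.py; python3 - <<'E'
from h import *
p,W=cloud('side'); save('s2',cv2.resize(p[140:330,300:540],(760,600),interpolation=cv2.INTER_CUBIC))
E
```

```text
t 5.9 pos [ 0.5771 -0.2649  0.3254] move cm [  0.12   0.07 -13.4 ] turn [0.017 0.037 0.005] q [-0.04  0.46  0.52  1.74 -0.27  0.97  0.38] F [ 0.1  0.3 -1.6] open 0.0589 grip 35.5
```

View pics/s2.png

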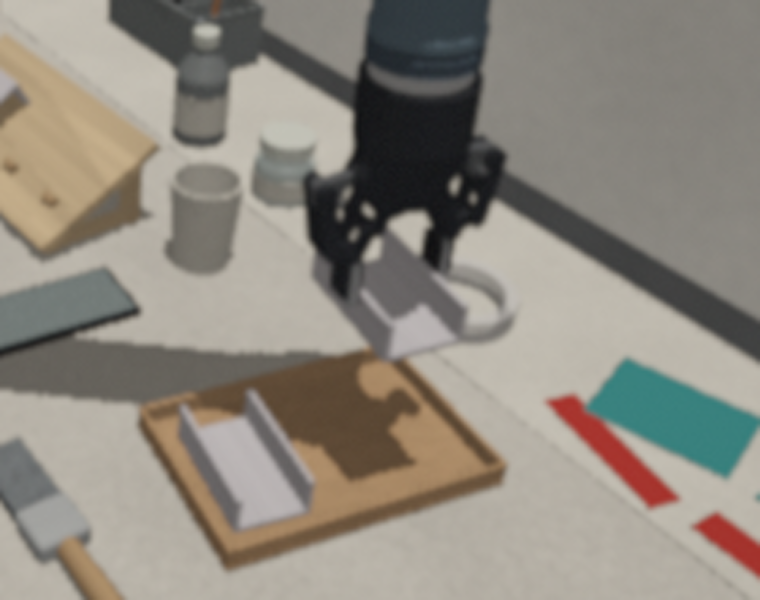

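Up_rail is held level above the tray, at crop (400,310). First_rail is at (245,460). I'll straighten the tool, descend to about 2 cm above the floor, and measure the held rail.

play_rows(
  commands=[
    {"ax": 0.017,"ay": 0.037,"az": 0.005,"dx": 0.1,"dy": 0.05,"dz": -3,"hand": 50},
    {"ax": 0,"ay": 0,"az": 0,"dx": 0,"dy": 0,"dz": -4,"hand": 50},
    {"ax": 0,"ay": 0,"az": 0,"dx": 0,"dy": 0,"dz": -2.7,"hand": 50},
    {"ax": 0,"ay": 0,"az": 0,"dx": 0,"dy": 0,"dz": -1.5,"hand": 50},
    {"ax": 0,"ay": 0,"az": 0,"dx": 0,"dy": 0,"dz": 0,"hand": 50},
    {"ax": 0,"ay": 0,"az": 0,"dx": 0,"dy": 0,"dz": 0,"hand": 50},
  ],
  force=30,
)

```text
t: 6.7
eef_pos: [0.5793, -0.2646, 0.216]
tcp_rot: [0.002, 0.771, 0.636, 0.001]
ft_force: [0.0, 0.4, -1.5]
opening: 0.0593
grip_force: 35.4
```

```bash
cat > m2.py <<'E'
from m import *
import sys
F0=np.array([.490,-.247]);a=np.radians(-11);ex=np.array([np.cos(a),np.sin(a)]);ey=np.array([-ex[1],ex[0]])
# local coordinates relative to first_rail for light-grey points above the tray
for n in('side','top'):
    p,W=cloud(n);p=p.astype(int).reshape(-1,3);P=W.reshape(-1,3)
    L=np.c_[(P[:,:2]-F0)@ex,(P[:,:2]-F0)@ey,P[:,2]]*1000
    k=(p.max(1)-p.min(1)<35)&(p.min(1)>75)&(L[:,0]>-45)&(L[:,0]<140)&(abs(L[:,1])<75)&(L[:,2]>5)&(L[:,2]<130)
    L=L[k]
    def st(x0,x1,z0,z1,t):
        q=L[(L[:,0]>x0)&(L[:,0]<x1)&(L[:,2]>z0)&(L[:,2]<z1)]
        if len(q)<8: print(n,t,len(q));return
        s=np.percentile(q,[3,50,97],axis=0).round(1); e=np.polyfit(q[:,1],q[:,0],1); g=np.polyfit(q[:,1],q[:,2],1)
        print(n,t,len(q),'x',s[:,0],'y',s[:,1],'z',s[:,2],'yaw err deg',round(float(-np.degrees(e[0])),1),'pitch',round(float(np.degrees(g[0])),1))
    for z in [eval(x) for x in sys.argv[1:]]: st(*z)
E
python3 g2.py; python3 m2.py "(-45,40,30,42,'first flanges')" "(-26,20,5,14,'first web')" "(50,75,30,80,'new left')" "(105,130,30,80,'new right')" "(66,112,15,40,'new web')" "(50,130,40,62,'new flange tops')"; python3 - <<'E'
from h import *
p,W=cloud('side'); save('s3',cv2.resize(p[190:330,330:500],(728,600),interpolation=cv2.INTER_CUBIC))
E
```

```text
t 6.7 pos [ 0.5793 -0.2646  0.216 ] move cm [-0.1   0.04 -2.46] turn [ 0.002  0.004 -0.001] q [ 0.01  0.62  0.46  1.77 -0.35  0.83  0.44] F [ 0.   0.4 -1.5] open 0.0593 grip 35.4
side first flanges 166 x [-29.9 -24.9  30.6] y [-47.2  -3.3  46.4] z [30.4 33.6 36. ] yaw err deg -0.9 pitch 0.2
side first web 388 x [-16.    3.   19.1] y [-47.7  -4.9  48.5] z [5.2 6.4 8.4] yaw err deg -1.2 pitch 0.2
side new left 219 x [56.6 62.8 66.9] y [-49.1 -20.   44.3] z [30.5 44.2 73.8] yaw err deg 1.5 pitch -4.4
side new right 417 x [106.6 118.3 123.1] y [-47.4  -8.2  43.4] z [30.3 41.5 60.1] yaw err deg 0.5 pitch -1.3
side new web 338 x [ 76.   98.1 110.9] y [-48.7 -16.5  38.9] z [28.2 30.4 32.3] yaw err deg -8.2 pitch 0.1
side new flange tops 330 x [ 59.  118.  122.2] y [-48.3 -15.8  40.6] z [40.7 51.7 59.9] yaw err deg -16.3 pitch -1.2
top first flanges 85 x [-30.7  25.2  29.1] y [-13.4  20.8  47.7] z [30.9 34.5 39.1] yaw err deg 20.3 pitch -0.0
top first web 318 x [-21.5   0.   18.7] y [-15.4  16.   47.1] z [ 5.2  7.5 11.3] yaw err deg 3.8 pitch 0.0
top new left 24 x [63.6 72.3 74.8] y [ 7.1 27.6 44.9] z [30.2 34.3 61.9] yaw err deg 6.8 pitch 24.0
top new right 70 x [105.4 111.1 119.6] y [-2.5 22.6 46.6] z [30.5 33.  61.5] yaw err deg -3.7 pitch 5.3
top new web 284 x [ 72.9  92.4 110.7] y [-3.7 22.4 46.9] z [27.6 31.8 36.2] yaw err deg 2.4 pitch 0.6
top new flange tops 11 x [ 64.   64.9 120.2] y [10.1 28.5 45.8] z [56.6 60.5 61.8] yaw err deg 11.8 pitch 3.5
```

View pics/s3.png

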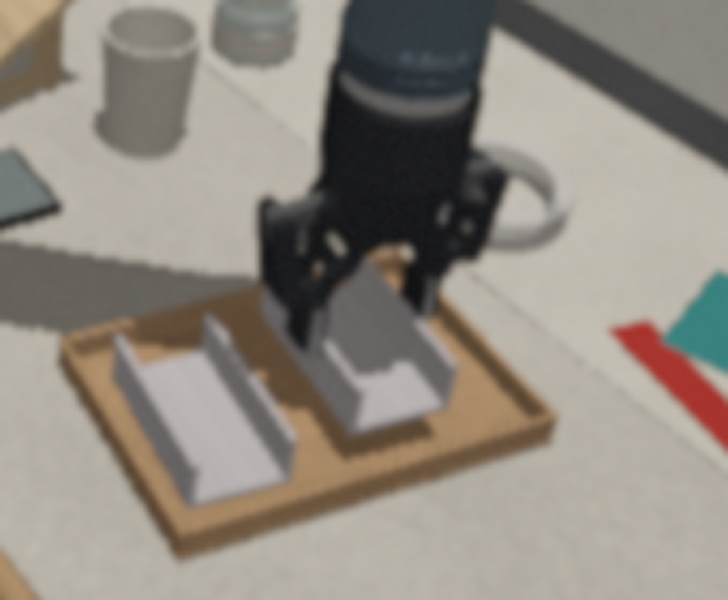

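The rails line up: yaw is within 1°, the new rail's x spans 59 to 122 mm, and the ends are within about 1 mm. I need about 24 mm more down.

play_rows(
  commands=[
    {"ax": 0,"ay": 0,"az": 0,"dx": -0.05,"dy": 0.05,"dz": -1.2,"hand": 50},
    {"ax": 0,"ay": 0,"az": 0,"dx": 0,"dy": 0,"dz": -0.7,"hand": 50},
    {"ax": 0,"ay": 0,"az": 0,"dx": 0,"dy": 0,"dz": -0.4,"hand": 50},
    {"ax": 0,"ay": 0,"az": 0,"dx": 0,"dy": 0,"dz": 0,"hand": 50},
  ],
  force=30,
)

```text
t: 7.35
eef_pos: [0.5779, -0.2642, 0.1917]
tcp_rot: [0.0, 0.772, 0.636, 0.0]
ft_force: [-1.1, 1.1, 2.2]
opening: 0.0589
grip_force: 36.0
```

play_rows(
  commands=[
    {"ax": 0,"ay": 0,"az": 0,"dx": 0,"dy": 0,"dz": -0.1,"hand": 50},
    {"ax": 0,"ay": 0,"az": 0,"dx": 0,"dy": 0,"dz": 0,"hand": 50},
  ],
  force=20,
)

```text
t: 7.6
eef_pos: [0.5779, -0.2643, 0.1917]
tcp_rot: [0.0, 0.772, 0.636, 0.001]
ft_force: [-2.6, 2.4, 8.1]
opening: 0.0591
grip_force: 36.5
```

play_rows(
  commands=[
    {"ax": 0,"ay": 0,"az": 0,"dx": 0,"dy": 0,"dz": -0.1,"hand": 50},
    {"ax": 0,"ay": 0,"az": 0,"dx": 0,"dy": 0,"dz": 0,"hand": 50},
  ],
  force=20,
)

```text
t: 7.85
eef_pos: [0.5779, -0.2644, 0.1916]
tcp_rot: [-0.0, 0.772, 0.636, 0.001]
ft_force: [-5.0, 4.4, 13.1]
opening: 0.0592
grip_force: 37.1
```

It's seated. I'll ease the load, release, rise, and head back.

play_rows(
  commands=[
    {"ax": 0,"ay": 0,"az": 0,"dx": 0,"dy": 0,"dz": 0.15,"hand": 50},
    {"ax": 0,"ay": 0,"az": 0,"dx": 0,"dy": 0,"dz": 0,"hand": 82},
    {"ax": 0,"ay": 0,"az": 0,"dx": 0,"dy": 0,"dz": 0,"hand": 82},
    {"ax": 0,"ay": 0,"az": 0,"dx": 0,"dy": 0,"dz": 0,"hand": 82},
    {"ax": 0,"ay": 0,"az": 0,"dx": 0,"dy": 0,"dz": 1.5,"hand": 82},
    {"ax": 0,"ay": 0,"az": 0,"dx": 0,"dy": 0,"dz": 3.5,"hand": 82},
    {"ax": 0,"ay": 0,"az": 0,"dx": 0,"dy": 0,"dz": 4.5,"hand": 100},
    {"ax": 0,"ay": 0,"az": 0,"dx": 0,"dy": 0,"dz": 4.5,"hand": 100},
  ],
  force=30,
)

```text
t: 8.85
eef_pos: [0.5779, -0.2643, 0.3334]
tcp_rot: [0.001, 0.772, 0.636, 0.001]
ft_force: [0.5, 0.3, 0.0]
opening: 0.0856
grip_force: 0.0
```

play_rows(
  commands=[
    {"ax": 0,"ay": 0,"az": 0,"dx": -1.8,"dy": 5.5,"dz": 0,"hand": 100},
    {"ax": 0,"ay": 0,"az": 0.04,"dx": -1.8,"dy": 5.5,"dz": 0,"hand": 100},
    {"ax": 0,"ay": 0,"az": 0.04,"dx": -1.8,"dy": 5.5,"dz": 0,"hand": 100},
    {"ax": 0,"ay": 0,"az": 0.04,"dx": -1.8,"dy": 5.5,"dz": 0,"hand": 100},
    {"ax": 0,"ay": 0,"az": 0.04,"dx": -1.8,"dy": 5.5,"dz": 0,"hand": 100},
    {"ax": 0,"ay": 0,"az": 0.04,"dx": -1.8,"dy": 5.5,"dz": 0,"hand": 100},
    {"ax": 0,"ay": 0,"az": 0.034,"dx": -1.8,"dy": 5.5,"dz": 0,"hand": 100},
    {"ax": 0,"ay": 0,"az": 0,"dx": -1.8,"dy": 5.5,"dz": 0,"hand": 100},
  ],
  force=30,
)

```text
t: 9.85
eef_pos: [0.4336, 0.1772, 0.3324]
tcp_rot: [0.001, 0.692, 0.722, 0.002]
ft_force: [0.8, 0.5, 0.8]
opening: 0.0854
grip_force: 0.0
```

play_rows(
  commands=[
    {"ax": 0.0055,"ay": -0.131,"az": 0,"dx": -1.0,"dy": 2.4,"dz": 0,"hand": 100},
    {"ax": 0.0055,"ay": -0.131,"az": 0,"dx": -1.0,"dy": 2.4,"dz": 0,"hand": 100},
    {"ax": 0.0055,"ay": -0.131,"az": 0,"dx": -1.0,"dy": 2.4,"dz": 0,"hand": 100},
    {"ax": 0.0055,"ay": -0.131,"az": 0,"dx": 0,"dy": 2.4,"dz": 0,"hand": 100},
    {"ax": 0,"ay": 0,"az": 0,"dx": 0,"dy": 0,"dz": 0,"hand": 100},
  ],
  force=30,
)

```text
t: 10.48
eef_pos: [0.4031, 0.2734, 0.3319]
tcp_rot: [0.179, 0.666, 0.699, 0.188]
ft_force: [0.1, -0.5, -0.2]
opening: 0.0857
grip_force: 0.0
```

```bash
cat > g3.py <<'E'
from h import *
R=grasp_R(2.4,30); n=-R.as_matrix()[:,2]; up=R.as_matrix()[:,1]
b=np.array([.5437,.2785,.0552])+.001*up
go(b+n*.188,R)
E
python3 g3.py; python3 m2.py "(-45,40,30,42,'first flanges')" "(-26,20,5,14,'first web')" "(50,130,30,42,'new flanges')"  "(66,112,5,14,'new web')"
```

```text
t 10.475 pos [0.4031 0.2734 0.3319] move cm [  4.75   0.12 -11.34] turn [-0.     0.002 -0.005] q [-0.98  0.07  0.2   2.21  0.66  0.56 -1.25] F [ 0.1 -0.5 -0.2] open 0.0857 grip 0.0
side first flanges 165 x [-29.5  25.7  30.6] y [-47.5  -3.7  47.9] z [30.5 33.5 35.7] yaw err deg 0.2 pitch -0.1
side first web 377 x [-17.    2.9  19. ] y [-48.3  -3.5  48.9] z [5.1 6.3 8.2] yaw err deg -2.0 pitch 0.1
side new flanges 172 x [ 60.4  90.4 120.4] y [-46.   -4.2  47.2] z [30.3 33.8 35.8] yaw err deg -0.3 pitch -0.0
side new web 331 x [ 76.5  96.4 111.2] y [-46.8  -7.3  46.9] z [5.2 6.3 8.1] yaw err deg -2.9 pitch 0.0
top first flanges 133 x [-30.8 -26.9  29.4] y [-47.5  -2.   45.9] z [31.1 35.  39. ] yaw err deg 2.4 pitch 0.3
top first web 482 x [-21.5  -2.   18.7] y [-47.7   0.2  46.3] z [ 5.2  7.6 11.5] yaw err deg 0.0 pitch 0.2
top new flanges 128 x [ 59.2 114.8 119.5] y [-45.7   2.4  45.8] z [31.3 34.8 39.2] yaw err deg -2.0 pitch -0.6
top new web 466 x [ 70.8  90.6 110.7] y [-47.8   0.7  46.4] z [ 5.3  7.5 11.7] yaw err deg -0.6 pitch 0.3
```

Up_rail is set correctly: centre at 90 mm, ends level, parallel. Next I'll grasp down_rail.

play_rows(
  commands=[
    {"ax": 0,"ay": 0,"az": -0.005,"dx": -1.35,"dy": -0.13,"dz": -0.78,"hand": 100},
    {"ax": 0,"ay": 0,"az": 0,"dx": 1.22,"dy": 0.05,"dz": -2.11,"hand": 100},
    {"ax": 0,"ay": 0,"az": 0,"dx": 1.22,"dy": 0.05,"dz": -2.11,"hand": 100},
    {"ax": 0,"ay": 0,"az": 0,"dx": 1.22,"dy": 0.05,"dz": -2.11,"hand": 100},
    {"ax": 0,"ay": 0,"az": 0,"dx": 1.22,"dy": 0.05,"dz": -2.11,"hand": 100},
    {"ax": 0,"ay": 0,"az": 0,"dx": 1.22,"dy": 0.05,"dz": -2.11,"hand": 100},
    {"ax": 0,"ay": 0,"az": 0,"dx": 0,"dy": 0,"dz": 0,"hand": 100},
  ],
  force=30,
)

```text
t: 11.45
eef_pos: [0.4526, 0.2704, 0.2168]
tcp_rot: [0.182, 0.672, 0.694, 0.184]
ft_force: [0.2, 0.1, -0.7]
opening: 0.0853
grip_force: 0.0
```

```bash
python3 g3.py
```

```text
t 11.45 pos [0.4526 0.2704 0.2168] move cm [-0.2   0.42  0.18] turn [ 0.005 -0.     0.01 ] q [-0.97  0.36  0.29  2.19  0.87  0.29 -1.49] F [ 0.2  0.1 -0.7] open 0.0853 grip 0.0
```

play_rows(
  commands=[
    {"ax": 0.005,"ay": 0,"az": 0.01,"dx": -0.2,"dy": 0.42,"dz": 0.18,"hand": 100},
    {"ax": 0,"ay": 0,"az": 0,"dx": 0,"dy": 0,"dz": 0,"hand": 100},
  ],
  force=30,
)

```text
t: 11.7
eef_pos: [0.4496, 0.2775, 0.2208]
tcp_rot: [0.177, 0.667, 0.698, 0.19]
ft_force: [-0.5, -0.8, -0.1]
opening: 0.0853
grip_force: 0.0
```

play_rows(
  commands=[
    {"ax": 0,"ay": 0,"az": 0,"dx": 0,"dy": 0,"dz": 0,"hand": 50},
    {"ax": 0,"ay": 0,"az": 0,"dx": 0,"dy": 0,"dz": 0,"hand": 50},
    {"ax": 0,"ay": 0,"az": 0,"dx": 0,"dy": 0,"dz": 0,"hand": 50},
    {"ax": 0,"ay": 0,"az": 0,"dx": 0,"dy": 0,"dz": 0,"hand": 50},
  ],
  force=30,
)

```text
t: 12.2
eef_pos: [0.4494, 0.2771, 0.2203]
tcp_rot: [0.178, 0.667, 0.698, 0.19]
ft_force: [-3.0, -1.6, 5.7]
opening: 0.0595
grip_force: 31.1
```

```bash
python3 g3.py
```

```text
t 12.2 pos [0.4494 0.2771 0.2203] move cm [ 0.13 -0.25 -0.18] turn [-0.005  0.002 -0.005] q [-0.97  0.36  0.28  2.19  0.87  0.29 -1.48] F [-3.  -1.6  5.7] open 0.0595 grip 31.1
```

play_rows(
  commands=[
    {"ax": 0,"ay": 0,"az": 0,"dx": -1.5,"dy": -0.06,"dz": 2.6,"hand": 50},
    {"ax": 0,"ay": 0,"az": 0,"dx": -1.5,"dy": -0.06,"dz": 2.6,"hand": 50},
    {"ax": -0.0055,"ay": 0.131,"az": 0,"dx": 0,"dy": 0,"dz": 1.5,"hand": 50},
    {"ax": -0.0055,"ay": 0.131,"az": 0,"dx": 0,"dy": 0,"dz": 1.5,"hand": 50},
    {"ax": -0.0055,"ay": 0.131,"az": 0,"dx": 0,"dy": 0,"dz": 1.5,"hand": 50},
    {"ax": -0.0055,"ay": 0.131,"az": 0,"dx": 0,"dy": 0,"dz": 1.5,"hand": 50},
    {"ax": 0,"ay": 0,"az": -0.02,"dx": 1.15,"dy": -5.3,"dz": 0,"hand": 50},
    {"ax": 0,"ay": 0,"az": -0.02,"dx": 1.15,"dy": -5.3,"dz": 0,"hand": 50},
  ],
  force=30,
)

```text
t: 13.2
eef_pos: [0.4432, 0.1682, 0.3293]
tcp_rot: [0.008, 0.706, 0.709, 0.009]
ft_force: [1.8, 0.2, -1.8]
opening: 0.0589
grip_force: 37.2
```

play_rows(
  commands=[
    {"ax": 0,"ay": 0,"az": -0.024,"dx": 1.15,"dy": -5.3,"dz": 0,"hand": 50},
    {"ax": 0,"ay": 0,"az": -0.024,"dx": 1.15,"dy": -5.3,"dz": 0,"hand": 50},
    {"ax": 0,"ay": 0,"az": -0.024,"dx": 1.15,"dy": -5.3,"dz": 0,"hand": 50},
    {"ax": 0,"ay": 0,"az": -0.024,"dx": 1.15,"dy": -5.3,"dz": 0,"hand": 50},
    {"ax": 0,"ay": 0,"az": -0.024,"dx": 1.15,"dy": -5.3,"dz": 0,"hand": 50},
    {"ax": 0,"ay": 0,"az": -0.024,"dx": 1.15,"dy": -5.3,"dz": 0,"hand": 50},
    {"ax": 0,"ay": 0,"az": -0.024,"dx": 1.15,"dy": -5.3,"dz": 0,"hand": 50},
    {"ax": 0,"ay": 0,"az": -0.024,"dx": 1.15,"dy": -5.3,"dz": 0,"hand": 50},
  ],
  force=30,
)

```text
t: 14.2
eef_pos: [0.535, -0.2561, 0.3288]
tcp_rot: [0.008, 0.771, 0.637, 0.008]
ft_force: [0.7, 0.7, -0.9]
opening: 0.0591
grip_force: 37.3
```

play_rows(
  commands=[
    {"ax": 0,"ay": 0,"az": 0,"dx": 0,"dy": 0,"dz": -2,"hand": 50},
    {"ax": 0,"ay": 0,"az": 0,"dx": 0,"dy": 0,"dz": 0,"hand": 50},
    {"ax": 0,"ay": 0,"az": 0,"dx": 0,"dy": 0,"dz": 0,"hand": 50},
  ],
  force=30,
)

```text
t: 14.58
eef_pos: [0.5351, -0.2528, 0.3085]
tcp_rot: [0.007, 0.77, 0.638, 0.008]
ft_force: [0.1, 0.1, -1.0]
opening: 0.0588
grip_force: 37.2
```

```bash
cat > g4.py <<'E'
from h import *
go([.5347,-.2531,.198],grasp_R(-11,0))
E
python3 g4.py
```

```text
t 14.575 pos [ 0.5351 -0.2528  0.3085] move cm [ -0.04  -0.03 -11.05] turn [ 0.001  0.022 -0.006] q [ 0.03  0.39  0.41  1.85 -0.2   0.92  0.35] F [ 0.1  0.1 -1. ] open 0.0588 grip 37.2
```

play_rows(
  commands=[
    {"ax": 0.001,"ay": 0.022,"az": -0.006,"dx": 0,"dy": 0,"dz": -3,"hand": 50},
    {"ax": 0,"ay": 0,"az": 0,"dx": 0,"dy": 0,"dz": -2.5,"hand": 50},
    {"ax": 0,"ay": 0,"az": 0,"dx": 0,"dy": 0,"dz": -1,"hand": 50},
    {"ax": 0,"ay": 0,"az": 0,"dx": 0,"dy": 0,"dz": 0,"hand": 50},
    {"ax": 0,"ay": 0,"az": 0,"dx": 0,"dy": 0,"dz": 0,"hand": 50},
  ],
  force=30,
)

```text
t: 15.2
eef_pos: [0.5357, -0.2549, 0.2453]
tcp_rot: [0.002, 0.773, 0.635, 0.0]
ft_force: [1.0, -0.6, -0.7]
opening: 0.0588
grip_force: 37.2
```

```bash
python3 g4.py; python3 m2.py "(-45,40,28,42,'first flanges')" "(-30,125,5,14,'webs')" "(0,90,78,95,'top web')" "(62,80,54,78,'right flange')" "(0,80,45,95,'all held')" "(100,130,28,42,'new right')"; python3 - <<'E'
from h import *
p,W=cloud('side'); save('s4',cv2.resize(p[190:330,330:500],(728,600),interpolation=cv2.INTER_CUBIC))
E
```

```text
t 15.2 pos [ 0.5357 -0.2549  0.2453] move cm [-0.1   0.18 -4.73] turn [0.003 0.003 0.003] q [ 0.06  0.49  0.39  1.87 -0.24  0.82  0.38] F [ 1.  -0.6 -0.7] open 0.0588 grip 37.2
side first flanges 171 x [-29.5 -25.2  29.6] y [-48.7  -8.   46.4] z [28.8 33.  35.8] yaw err deg 3.4 pitch -0.0
side webs 886 x [-28.9  20.2 116.5] y [-48.4 -15.7  47.1] z [ 5.1  6.5 12.5] yaw err deg 28.3 pitch -0.1
side top web 718 x [16.9 50.6 77.2] y [-51.1 -16.8  33. ] z [81.3 85.6 88. ] yaw err deg -12.0 pitch 0.3
side right flange 45 x [72.4 73.8 76.9] y [-52.6 -48.5 -32.8] z [55.7 63.  77.1] yaw err deg 3.2 pitch -24.9
side all held 918 x [16.8 44.5 76.3] y [-51.7 -19.9  37.2] z [55.9 85.2 87.5] yaw err deg -3.5 pitch 0.9
side new right 74 x [115.9 117.8 120.8] y [-48.3 -15.5  28.8] z [28.4 33.5 36.1] yaw err deg -0.2 pitch 1.2
top first flanges 73 x [-31.1 -28.9 -26.6] y [-46.2  -0.8  46. ] z [30.1 34.5 38.4] yaw err deg -0.2 pitch -0.3
top webs 574 x [-21.2   4.5 113.4] y [-46.    9.7  47.2] z [ 5.2  7.7 12. ] yaw err deg -32.5 pitch 0.4
top top web 337 x [19.2 44.2 72.7] y [-36.5  24.4  44.3] z [82.2 86.9 90.6] yaw err deg -11.5 pitch -0.1
top right flange 0
top all held 337 x [19.2 44.2 72.7] y [-36.5  24.4  44.3] z [82.2 86.9 90.6] yaw err deg -11.5 pitch -0.1
top new right 36 x [114.8 117.6 119.5] y [-14.1  11.7  47.1] z [31.3 34.8 38.2] yaw err deg 0.6 pitch 0.9
```

View pics/s4.png

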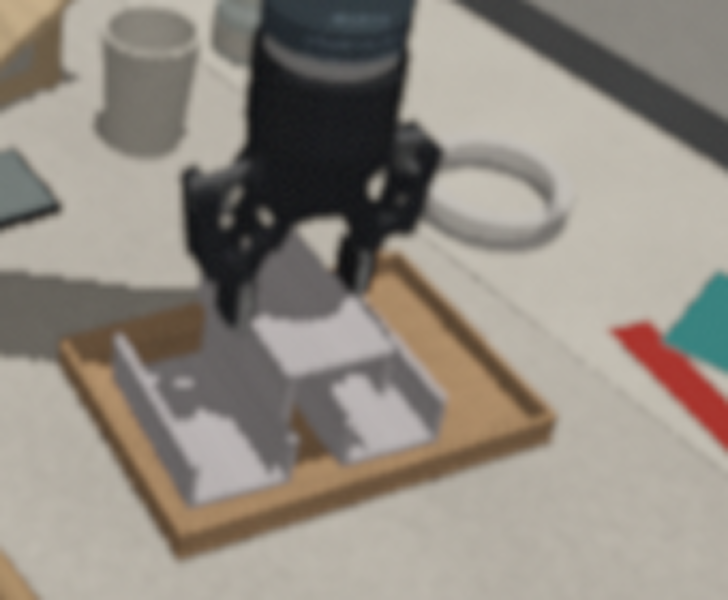

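Down_rail hangs over the gap and straddles the two inner flanges. It's about 2.5 mm off along y and 1 mm off in x. I'll correct that and lower it partway.

play_rows(
  commands=[
    {"ax": 0.003,"ay": 0.003,"az": 0.003,"dx": -0.07,"dy": 0.28,"dz": 0,"hand": 50},
    {"ax": 0,"ay": 0,"az": 0,"dx": 0,"dy": 0,"dz": 0,"hand": 50},
    {"ax": 0,"ay": 0,"az": 0,"dx": 0,"dy": 0,"dz": 0,"hand": 50},
  ],
  force=30,
)

```text
t: 15.72
eef_pos: [0.5343, -0.2521, 0.2441]
tcp_rot: [-0.001, 0.772, 0.636, -0.0]
ft_force: [-1.0, 0.6, -0.8]
opening: 0.0592
grip_force: 37.2
```

```bash
python3 g4.py; python3 m2.py "(-45,40,28,42,'first flanges')"  "(0,90,78,95,'top web')"
```

```text
t 15.725 pos [ 0.5343 -0.2521  0.2441] move cm [ 0.04 -0.1  -4.61] turn [-0.001 -0.002  0.   ] q [ 0.05  0.49  0.39  1.88 -0.24  0.83  0.38] F [-1.   0.6 -0.8] open 0.0592 grip 37.2
side first flanges 136 x [-29.7 -27.   29.4] y [-48.9  -9.4  47. ] z [28.5 32.7 35.8] yaw err deg 11.2 pitch -0.5
side top web 713 x [14.  47.2 73.8] y [-48.3 -13.9  37.1] z [80.1 84.2 86.5] yaw err deg -12.1 pitch 0.2
top first flanges 69 x [-31.1 -28.9 -26.6] y [-44.4   1.6  46. ] z [29.6 34.5 38.8] yaw err deg -0.2 pitch -0.8
top top web 313 x [16.2 40.9 68.6] y [-35.1  27.2  47.2] z [81.3 85.3 89.9] yaw err deg -13.5 pitch 0.0
```

play_rows(
  commands=[
    {"ax": 0,"ay": 0,"az": 0,"dx": 0.1,"dy": -0.02,"dz": -1,"hand": 50},
    {"ax": 0,"ay": 0,"az": 0,"dx": 0,"dy": 0,"dz": -1,"hand": 50},
    {"ax": 0,"ay": 0,"az": 0,"dx": 0,"dy": 0,"dz": -1,"hand": 50},
    {"ax": 0,"ay": 0,"az": 0,"dx": 0,"dy": 0,"dz": 0,"hand": 50},
  ],
  force=30,
)

```text
t: 16.32
eef_pos: [0.5346, -0.2519, 0.2124]
tcp_rot: [-0.002, 0.772, 0.636, -0.001]
ft_force: [-0.6, 0.4, -0.6]
opening: 0.059
grip_force: 37.2
```

play_rows(
  commands=[
    {"ax": 0,"ay": 0,"az": 0,"dx": 0,"dy": 0,"dz": -0.8,"hand": 50},
    {"ax": 0,"ay": 0,"az": 0,"dx": 0,"dy": 0,"dz": -0.5,"hand": 50},
    {"ax": 0,"ay": 0,"az": 0,"dx": 0,"dy": 0,"dz": 0,"hand": 50},
  ],
  force=30,
)

```text
t: 16.7
eef_pos: [0.5351, -0.2521, 0.2005]
tcp_rot: [-0.002, 0.772, 0.636, -0.001]
ft_force: [-0.2, -0.0, -0.7]
opening: 0.0593
grip_force: 37.3
```

```bash
python3 g4.py; python3 m2.py "(-45,-10,28,42,'first left flange')"  "(8,82,33,50,'top web')" "(100,130,28,42,'new right')"
```

```text
t 16.7 pos [ 0.5351 -0.2521  0.2005] move cm [-0.04 -0.1  -0.25] turn [-0.001 -0.003  0.   ] q [ 0.08  0.56  0.36  1.88 -0.28  0.75  0.4 ] F [-0.2 -0.  -0.7] open 0.0593 grip 37.3
side first left flange 102 x [-29.7 -28.3 -25.2] y [-49.1  -5.3  48.3] z [28.8 33.3 36.2] yaw err deg -0.3 pitch 0.4
side top web 689 x [15.  47.8 74.5] y [-48.4 -14.5  33.9] z [36.1 40.6 42.9] yaw err deg -11.9 pitch 0.6
side new right 81 x [115.6 117.8 121.7] y [-47.  -10.   27.3] z [28.7 32.6 36. ] yaw err deg 0.2 pitch 0.0
top first left flange 60 x [-31.2 -29.3 -26.7] y [-28.    9.4  46.6] z [29.8 35.6 39.3] yaw err deg -0.2 pitch 0.8
top top web 303 x [18.1 44.1 71.8] y [ 7.1 28.7 47.7] z [37.9 42.1 45.9] yaw err deg -11.3 pitch -0.4
top new right 33 x [115.1 117.  120. ] y [ 4.7 27.7 47.9] z [28.9 34.9 38.9] yaw err deg 0.7 pitch -2.3
```

Down_rail is inside both troughs and aligned, with 2 to 3 mm left to go.

play_rows(
  commands=[
    {"ax": 0,"ay": 0,"az": 0,"dx": 0,"dy": 0,"dz": -0.15,"hand": 50},
    {"ax": 0,"ay": 0,"az": 0,"dx": 0,"dy": 0,"dz": 0,"hand": 50},
  ],
  force=20,
)

```text
t: 17.05
eef_pos: [0.5354, -0.2523, 0.1996]
tcp_rot: [-0.001, 0.772, 0.636, -0.0]
ft_force: [-0.0, 0.1, -1.6]
opening: 0.059
grip_force: 37.3
```

play_rows(
  commands=[
    {"ax": 0,"ay": 0,"az": 0,"dx": 0,"dy": 0,"dz": -0.1,"hand": 50},
    {"ax": 0,"ay": 0,"az": 0,"dx": 0,"dy": 0,"dz": 0,"hand": 50},
  ],
  force=20,
)

```text
t: 17.3
eef_pos: [0.5353, -0.2523, 0.1985]
tcp_rot: [-0.001, 0.772, 0.636, -0.001]
ft_force: [0.8, -0.4, -1.0]
opening: 0.0592
grip_force: 37.3
```

play_rows(
  commands=[
    {"ax": 0,"ay": 0,"az": 0,"dx": 0,"dy": 0,"dz": -0.1,"hand": 50},
    {"ax": 0,"ay": 0,"az": 0,"dx": 0,"dy": 0,"dz": 0,"hand": 50},
  ],
  force=20,
)

```text
t: 17.55
eef_pos: [0.5354, -0.2524, 0.198]
tcp_rot: [-0.001, 0.772, 0.636, -0.0]
ft_force: [-1.1, 0.2, 3.4]
opening: 0.0588
grip_force: 37.7
```

play_rows(
  commands=[
    {"ax": 0,"ay": 0,"az": 0,"dx": 0,"dy": 0,"dz": -0.1,"hand": 50},
    {"ax": 0,"ay": 0,"az": 0,"dx": 0,"dy": 0,"dz": 0,"hand": 50},
  ],
  force=20,
)

```text
t: 17.8
eef_pos: [0.5354, -0.2525, 0.1979]
tcp_rot: [-0.001, 0.772, 0.636, -0.0]
ft_force: [-3.1, 1.9, 9.6]
opening: 0.0589
grip_force: 38.4
```

play_rows(
  commands=[
    {"ax": 0,"ay": 0,"az": 0,"dx": 0,"dy": 0,"dz": 0.1,"hand": 50},
    {"ax": 0,"ay": 0,"az": 0,"dx": 0,"dy": 0,"dz": 0,"hand": 84},
    {"ax": 0,"ay": 0,"az": 0,"dx": 0,"dy": 0,"dz": 0,"hand": 84},
    {"ax": 0,"ay": 0,"az": 0,"dx": 0,"dy": 0,"dz": 0,"hand": 84},
    {"ax": 0,"ay": 0,"az": 0,"dx": 0,"dy": 0,"dz": 1.5,"hand": 84},
    {"ax": 0,"ay": 0,"az": 0,"dx": 0,"dy": 0,"dz": 3.5,"hand": 84},
    {"ax": 0,"ay": 0,"az": 0,"dx": 0,"dy": 0,"dz": 5,"hand": 84},
    {"ax": 0,"ay": 0,"az": 0,"dx": 0,"dy": 0,"dz": 5,"hand": 84},
  ],
  force=20,
)

```text
t: 18.8
eef_pos: [0.5351, -0.2524, 0.3499]
tcp_rot: [-0.001, 0.772, 0.636, -0.0]
ft_force: [1.1, -1.0, -0.0]
opening: 0.0717
grip_force: 0.0
```

play_rows(
  commands=[
    {"ax": 0,"ay": 0,"az": 0,"dx": -2,"dy": 5.5,"dz": 0,"hand": 84},
    {"ax": 0,"ay": 0,"az": 0,"dx": -2,"dy": 5.5,"dz": 0,"hand": 84},
    {"ax": 0,"ay": 0,"az": 0,"dx": -2,"dy": 5.5,"dz": 0,"hand": 84},
    {"ax": 0,"ay": 0,"az": 0,"dx": 0,"dy": 5.5,"dz": 0,"hand": 84},
    {"ax": 0,"ay": 0,"az": 0,"dx": 0,"dy": 0,"dz": 0,"hand": 84},
  ],
  force=20,
)

```text
t: 19.42
eef_pos: [0.4752, -0.0272, 0.3486]
tcp_rot: [-0.001, 0.769, 0.64, 0.001]
ft_force: [-0.4, -0.8, 0.2]
opening: 0.0716
grip_force: 0.0
```

```bash
python3 m2.py "(-45,-10,28,42,'first left flange')"  "(8,82,33,50,'top web')" "(100,130,28,42,'new right')"; python3 - <<'E'
from h import *
p,W=cloud('side');q,_=cloud('top')
r=lambda i:cv2.resize(i,(400,300),interpolation=cv2.INTER_CUBIC)
save('end',np.vstack([np.hstack([r(p[190:320,330:500]),r(q[130:245,390:490])]),np.hstack([r(p),r(q)])]))
E
```

```text
side first left flange 100 x [-29.8 -28.1 -24.7] y [-48.   -5.8  48. ] z [28.4 33.3 35.2] yaw err deg -0.6 pitch 0.2
side top web 848 x [16.1 44.2 74.3] y [-48.1  -3.9  48.1] z [35.  38.1 40.1] yaw err deg 0.1 pitch 0.2
side new right 106 x [115.5 117.5 121.1] y [-46.8  -0.   47.4] z [28.3 32.7 35.7] yaw err deg 0.2 pitch 0.0
top first left flange 70 x [-31.  -29.  -26.6] y [-46.   -0.6  46.5] z [31.6 35.1 38.4] yaw err deg -0.2 pitch -0.1
top top web 870 x [15.5 44.  72.4] y [-47.7  -0.2  46.5] z [34.7 39.1 43.3] yaw err deg 0.2 pitch -0.2
top new right 65 x [114.8 117.3 119.3] y [-43.7   2.5  46.8] z [30.  34.9 38.9] yaw err deg 0.0 pitch -0.6
```

View pics/end.png

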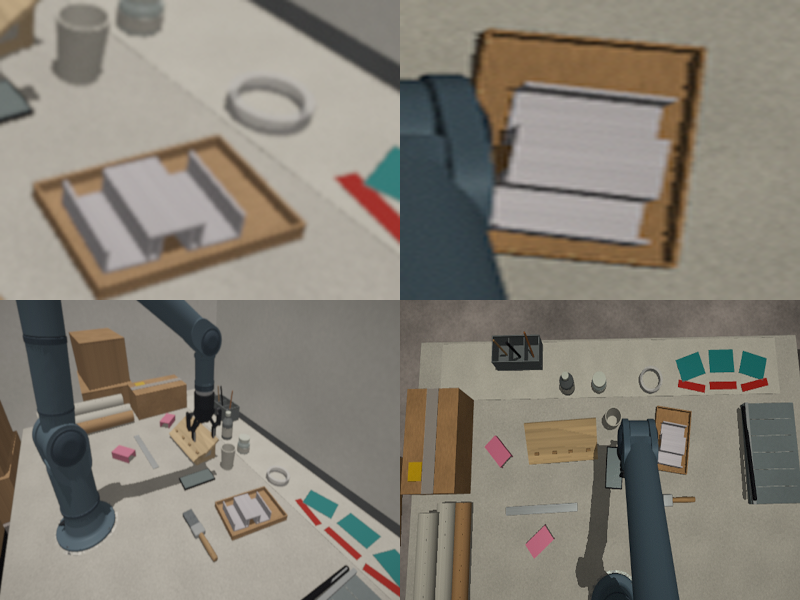

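The final view shows the three sections interlocked, level and fully down: web top at about 40 mm, ends level within 1 mm, yaw within 0.5°. The bystanders look unmoved and the robot is clear, so I'll hand in.

```bash
python3 -c "
from rig import arm
print(arm.close_job())"
```

```text
the job is handed in; nothing more can be done
None
```

The job is handed in: up_rail lies beside first_rail with a 30 mm gap, down_rail straddles the two inner flanges fully seated with ends level within about 1 mm, and it took about 20 s with the other things on the table left where they were.

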